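Try a stick lamp in the counter's lamp tester

ROBOT

A 6-joint arm with a two-finger parallel gripper is mounted at the origin on the work surface. World frame = base frame: x ahead of the robot, y to its left, z up, the work surface at z = 0. Lengths are in mm, angles in rad, forces in N, time in s.
With the tool pointing down it reaches from about 250 to 725 mm from the base axis. Payload 9.7 kg.
Tool frame: the origin (TCP) lies midway between the tips of the shut fingers; the grasp point (between the pads) lies 19 mm behind it; z points along the fingers, y is the line along which they close (so a half turn about z gives the same grasp; the last joint's range is limited). The gripper opens to 85 mm and grips with 20 to 120 N. Pads are 22 mm wide; open, the fingers measure 114 mm over their backs; the gripper's body (76 mm by 85 mm) begins 54 mm behind the grasp point. The pads swing forward as they close: fully open they stand 13 mm farther back than shut.
Start: joints at [-1.291, 0.087, 0.176, 1.66, 0, 1.571], TCP at [151.887, -528.609, 231.284] pointing down, gripper open.
Joint ranges: [-3.13, 3.13], [-0.85, 1.81], [-1.15, 1.24], [-2.2, 2.28], [-1.44, 1.52], [-3.14, 3.14]. Speed limits (rad/s): [2.22, 2.22, 2.57, 3.14, 3.14, 3.14].

INTERFACE

Orientations are given as a unit quaternion [w, x, y, z].
In Python, from rig import env gives the robot as it stands. The module is installed in compiled form; this text tells all that it offers.
- The arm moves only by the shell command python3 -m crank 'ROWS' [FORCE]. ROWS is rows parted by semicolons, their numbers by spaces, 1 to 12 of them, each of 7 numbers: dx, dy, dz in mm, then a rotation vector rx, ry, rz in rad, then the finger opening in mm; each row shifts and turns the commanded pose from where the row before left it, along the tool's axes as they then stand; what a row does not reach is not made up. A row lasts 1/8 s, in which the tool goes at most 62.5 mm and 0.188 rad, less where a joint would pass 70% of its speed; a pose out of reach is approached as far as the arm can. The fingers move at their own pace and stop on an object; FORCE is the grip in N (left out, the last holds). Time passes only in rows, so rows that do not move let the fingers close. It prints the time, the measured TCP pose, the force, the opening and the grip force at its end.
- env.observe(): the state, without advancing time (a new reading comes with each control period).
- env.snapshot(name): name is "side" or "top" or "wrist"; returns the picture (480x640x3 uint8, blue, green, red); there is no depth.
- env.camera_info(name): a dict with "mtx" (3x3 intrinsics, pixels), "k1" (the pictures are not rectified: a ray, as slopes to the right and down, at radius r is drawn at 1 + k1 r^2 times it, then the intrinsics apply), "cam_to_world" (4x4, takes a point from camera to world coordinates). Camera axes: x right, y up, looking along -z (the intrinsics and any distortion apply to the point x, -y, -z); pixel columns grow to the right and rows downward; lengths in mm; the calibration is good to about 2 mm. A picture is of the moment at which its call begins: read the wrist's pose just before it. camera_info takes no time and is no camera call; for the wrist camera it gives the pose at the moment of the call.
- env.finish_job(): hands the job in; it is judged then, once.
The state is a dict: "clock": time; "qpos": joint angles; "qd": joint speeds; "effort": joint torques, N m; "ee_pos": TCP position; "tcp_rot": TCP orientation; "wrist_force": force on the tool from outside, world axes, zero at the start; "ft_torque": the same for the moment, N m; "grip_width": finger opening in mm; "gripper_force": force on a finger pad.
Only numpy, scipy, OpenCV 4.12 (cv2) and the standard library are available. Lean on these libraries where they do the work, as an engineer would, in place of code of your own. Each camera call takes 0.05 s, during which the arm holds its last target. There are 200 camera calls.

TASK

A customer at the hardware counter wants the slim stick-shaped lamp checked before paying: lift it out of the lamp rack and push it cap-down into the bayonet test socket of the lamp tester (the raised socket with two notches in its rim), pins into the notches. Pushed well down against the spring, twist it clockwise (seen from above) about a quarter turn until it stops, and keep hold of it there: the test socket does not lock, it springs back when the lamp is let go, so finish with the lamp still gripped, upright and held fully turned. Leave the other lamps and the goods on the counter where they are.

Things in the scene. Friction and masses are not known exactly. Their poses are not given: they have to be found in the camera images.
- stick_lamp: The lamp to test: slim white LED stick lamp, round, 38 mm wide (a straight cylinder 34 to 100 mm above its bottom), domed top at 115 mm, about 60 g, standing cap down in one of the rack's cups. Bayonet cap: 22 mm wide, 25 mm long, its lowest 3.5 mm tapered to 17 mm; above it a 30 mm wide shoulder. Origin: on the axis at the bottom of the cap; z up the lamp.
- lamp_pins (a point): Point on the stick lamp's axis level with its two bayonet pins, 7 mm above the bottom of the cap; axes as the lamp's. The pins, 3 mm thick, stick out along y and -y, 28 mm across their tips; they are alike, so half a turn makes no difference. In the rack the cup's notches keep the pins along the rack's row, within a few degrees.
- pear_lamp: Bystander lamp, pear-shaped, 60 mm wide, 107 mm tall, in the rack. Same 22 mm bayonet cap with two side pins as the other lamps; origin on the axis at the bottom face of the cap, z up along the lamp.
- golfball_lamp: Bystander lamp, small globe, 45 mm wide, 78 mm tall, in the rack. Same 22 mm bayonet cap with two side pins as the other lamps; origin on the axis at the bottom face of the cap, z up along the lamp.
- reflector_lamp: Bystander lamp, reflector shape with a wide flat top, 63 mm wide, 102 mm tall, in the rack. Same 22 mm bayonet cap with two side pins as the other lamps; origin on the axis at the bottom face of the cap, z up along the lamp.
- lamp_rack: Fixed rack: aluminium bar 60 x 345 x 12 mm with four black cups in a row along its y (at -135, -45, 45, 135 mm), 37 mm outside, 24 mm bore, rim 42 mm above the counter, two notches along the row for the pins. A lamp rests on the rim by its shoulder, its cap 25 mm deep in the cup; which lamp is in which cup varies. Origin: centre of the underside.
- lamp_tester: Fixed grey lamp tester, 170 (x) x 270 (y) x 70 mm, with a hump 28 mm higher along its +x edge. Row of sockets on the side towards the robot: the bayonet test socket at its +y end (x -35, y +60 mm; rim 102 mm above the counter, 38 mm outside, metal sleeve with two notches), then two screw sockets (98 mm high) and a flat white one, not used. Origin: centre of the underside.
- socket_mouth (a point): Centre of the bayonet socket's mouth at rim level; axes as the tester's. Bore 23.8 mm; notches 7 mm wide at +y and -y take the pins (lamp y along this y, either way). Under the rim is a ring 6 mm thick: with the cap's bottom 14.5 mm or more below the rim (17 is good, 19 the end of travel) the pins are under it and the lamp turns clockwise seen from above, not the other way.
- test_plunger (a joint): Sprung contact plate in the bayonet socket, m: 0 = up (5 mm below the rim), grows as the lamp's cap presses it, 0.014 = end of travel; so the depth of the cap's bottom below the rim less 5 mm. 3 N at first touch, about 8 N with the pins just under the ring, 10 N at the end.
- test_rotor (a joint): Sprung contact carrier in the bayonet socket, rad: 0 = at rest; the pins push it round as the lamp turns clockwise; 1.35 = end stop. The lamp turns about 0.15 rad from the middle of the notches before the pins meet it, so about 1.5 rad in all. Return spring 0.09 N m at 0, 0.21 N m at the stop, plus friction: it turns the lamp back when let go.
- barcode_scanner: Bystander: barcode scanner lying on the counter, 178 x 66 x 40 mm, beyond the task's things.
- tape_measure: Bystander: tape measure, 70 x 36 x 66 mm, beyond the task's things.
- padlock: Bystander: brass padlock lying flat, 45 x 50 x 22 mm with its shackle, beyond the task's things.
- lamp_carton: Bystander: lamp carton lying down, 45 x 120 x 45 mm, beyond the task's things.
- screw_bin: Bystander: open blue-green bin with screws, 170 x 100 x 85 mm, at the right (-y) side of the counter.
Mind the look-alikes: they are no part of the job. Leave any green look-alike of the stick_lamp alone.

How it is judged (in metres and radians):
On the way, in this order (a step that is already met when the one before it is completed fails the run):
1. the stick lamp is lifted clear of the rack in the gripper (z of stick_lamp in the frame of lamp_rack above 0.05 m and contact force between the fingers and stick_lamp above 3 N), for 0.2 s.
2. the stick lamp is pushed down into the bayonet test socket against its spring, not yet turned (horizontal distance between stick_lamp and socket_mouth below 0.004 m and z of stick_lamp in the frame of socket_mouth below -0.0125 m and angle between stick_lamp's own z axis and vertical below 0.12 rad and value of joint test_plunger above 0.0075 m and contact force between the fingers and stick_lamp above 3 N and value of joint test_rotor below 0.3 rad), for 0.1 s.
3. the stick lamp is twisted clockwise against the spring to the stop and held there (horizontal distance between stick_lamp and socket_mouth below 0.004 m and z of stick_lamp in the frame of socket_mouth below -0.0125 m and angle between stick_lamp's own z axis and vertical below 0.12 rad and value of joint test_plunger above 0.0075 m and contact force between the fingers and stick_lamp above 3 N and value of joint test_rotor above 1.1 rad and angle between the y axis of stick_lamp and the y axis of lamp_tester, either way round above 1.1 rad), for 0.3 s.
At the end, for the whole second after the job is handed in: The gripped stick lamp (over 3 N) is in the test socket: within 4 mm of its axis, upright within 0.12 rad, cap 12.5 mm or more below the rim, plunger down 7.5 mm or more, carrier turned 1.1 rad or more and at rest, for 1 s. Other lamps stand and goods lie within 30 mm of their places (all of step 3 and velocity of joint test_rotor between -0.2 and 0.2 rad/s and angle between each of pear_lamp, golfball_lamp, reflector_lamp's own z axis and vertical below 0.3 rad and distance of each of pear_lamp, golfball_lamp, reflector_lamp, barcode_scanner, tape_measure, padlock, lamp_carton, screw_bin from where it was at the start of the episode below 0.03 m); the arm keeps its last pose, push and grip.
It fails at once if another lamp is tipped or pulled from its place (angle between any of pear_lamp, golfball_lamp, reflector_lamp's own z axis and vertical above 0.3 rad or distance of any of pear_lamp, golfball_lamp, reflector_lamp from where it was at the start of the episode above 0.03 m).
It fails at once if the goods on the counter are pushed about (distance of any of barcode_scanner, tape_measure, padlock, lamp_carton, screw_bin from where it was at the start of the episode above 0.03 m).
It also fails if it takes over 45 s, if anything falls off the work surface, if the arm or the gripper's body presses on something with over 40 N, if the wrist force passes 120 N, or if a joint passes its speed limit or range.

## Working session

There is one attempt and no reset: what is moved stays moved. The work goes in short steps, Python scripts to look and compute and a shell command to move; the robot and the scene stay as the last step left them, time stands still between calls to the robot, and variables do not carry over. Pictures are saved under pics/ and viewed, at most 10 in all, crops included, and the job is handed in when it is done.

```bash
mkdir -p pics; cat > h.py <<'E'
import numpy as np, cv2
from rig import env
def snap(n,f):
    ci=env.camera_info(n); im=env.snapshot(n); cv2.imwrite(f'pics/{f}.png',im); np.savez(f'pics/{f}.npz',K=ci['mtx'],k1=ci['k1'],T=ci['cam_to_world']); return im
def load(f):
    d=np.load(f'pics/{f}.npz'); return np.array(d['K']),float(d['k1']),np.array(d['T'])
def ray(f,u,v):
    K,k,T=load(f)
    p=cv2.undistortPoints(np.array([[[u,v]]],float),K,np.array([k,0,0,0]))[0,0]
    d=T[:3,:3]@np.array([p[0],-p[1],-1]); return T[:3,3],d/np.linalg.norm(d)
def onz(f,u,v,z):
    o,d=ray(f,u,v); return o+d*(z-o[2])/d[2]
def proj(f,P):
    K,k,T=load(f); q=np.linalg.inv(T)@np.append(P,1)
    a=np.array([q[0],-q[1]])/-q[2]; a=a*(1+k*(a@a)); return K[:2,:2]@a+K[:2,2]
def tri(f,a,g,b):
    o1,d1=ray(f,*a);o2,d2=ray(g,*b)
    s=np.linalg.lstsq(np.c_[d1,-d2],o2-o1,rcond=None)[0]
    p,q=o1+s[0]*d1,o2+s[1]*d2; return (p+q)/2,np.linalg.norm(p-q)
E
python3 - <<'E'
from h import *
for n in('top','side'):
    im=snap(n,n+'0'); K,k,T=load(n+'0'); print(n,K.round(1).tolist(),k,T.round(2).tolist())
o=env.observe();print(o['clock'],o['ee_pos'],o['tcp_rot'],o['wrist_force'])
E
```

```text
top [[443.2, 0.0, 315.7], [0.0, 443.2, 238.1], [0.0, 0.0, 1.0]] -0.09431081483702461 [[0.11, 0.97, -0.21, 421.8], [-0.99, 0.11, -0.03, -103.97], [-0.0, 0.22, 0.98, 976.7], [0.0, 0.0, 0.0, 1.0]]
side [[615.8, 0.0, 328.5], [0.0, 615.8, 234.9], [0.0, 0.0, 1.0]] 0.012792658321672075 [[-0.95, 0.2, -0.25, 209.04], [-0.32, -0.55, 0.77, 1052.46], [0.01, 0.81, 0.59, 987.29], [0.0, 0.0, 0.0, 1.0]]
0.1 [ 151.86046449 -528.42296098  230.65300865] [-5.75233516e-04  9.90225412e-01  1.39475078e-01 -7.18157647e-05] [-0.04683519 -0.83988021 -0.12100224]
```

View pics/top0.png

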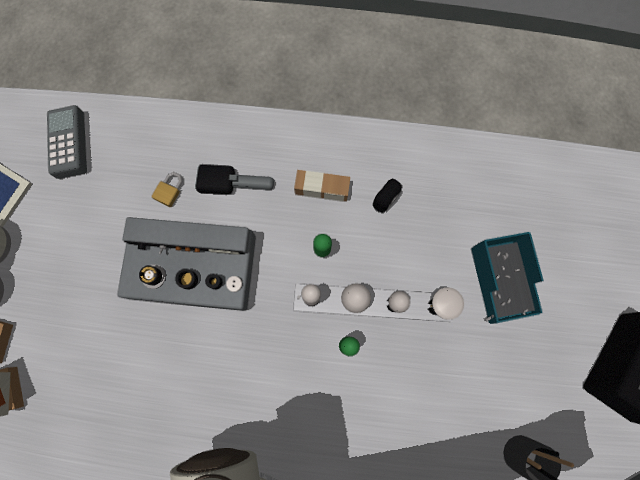

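View pics/side0.png

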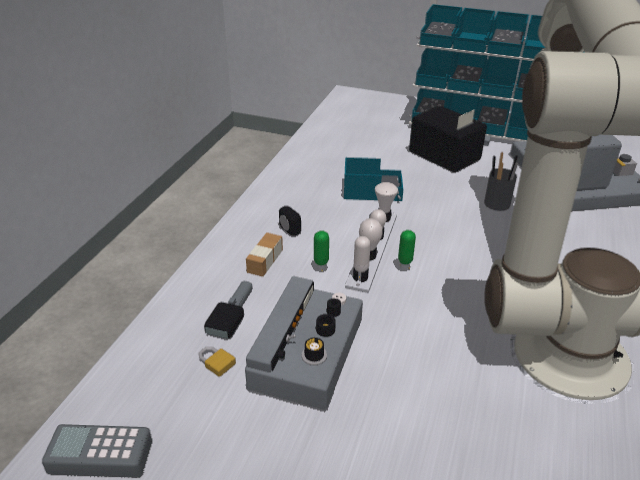

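The top view shows the tester with the bayonet socket at (150,274) and the rack at (295–465, 285–320). The white lamps are at (311,294), (357,297), (399,300) and (448,303).

The candidates for the stick lamp are:
- White stick at side (361,258) / top (311,294).
- Green sticks at side (321,248) and (407,247), which are the look-alikes.
- White golfball lamp at top (399,300), which is short and round.

The white stick in the +y end cup fits the description, and I'll confirm it in a crop.

```bash
python3 - <<'E'
from h import *
s=cv2.imread('pics/side0.png');t=cv2.imread('pics/top0.png')
a=cv2.resize(s[170:300,310:440],(400,400),interpolation=cv2.INTER_CUBIC)
b=cv2.resize(t[255:335,280:360],(400,400),interpolation=cv2.INTER_CUBIC)
c=cv2.resize(t[210:320,110:265],(400,200+84-84),interpolation=cv2.INTER_CUBIC)
c=cv2.resize(t[245:300,110:260],(400,147),interpolation=cv2.INTER_CUBIC)
d=cv2.resize(s[320:375,250:400],(400,147),interpolation=cv2.INTER_CUBIC)
cv2.imwrite('pics/crop1.png',np.vstack([np.hstack([a,b]),np.hstack([c,d])]))
print(np.round([onz('top0',150,274,102),onz('side0',314,345,102),onz('top0',311,294,125),*tri('top0',(150,274),'side0',(314,345))[:1]],1))
E
```

```text
[[502.1 244.9 102. ]
 [499.8 250.7 102. ]
 [498.5 -82.9 125. ]
 [501.9 246.6  97.4]]
```

View pics/crop1.png

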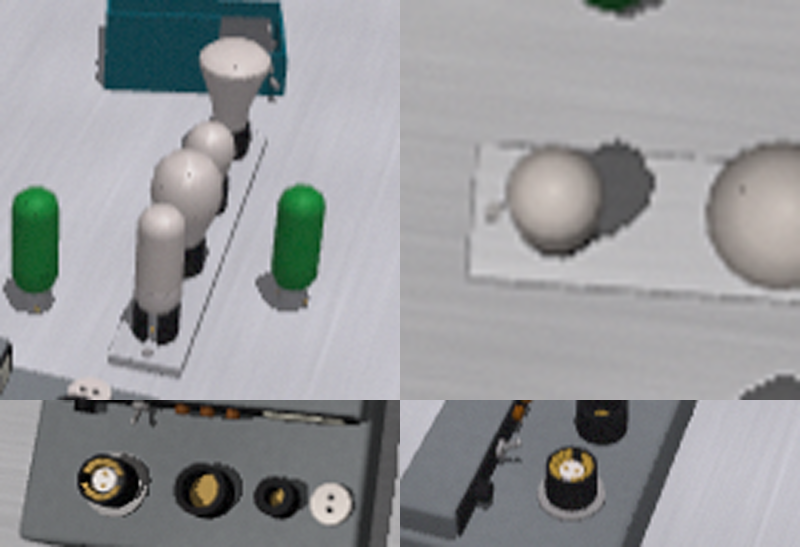

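The crop confirms it: the straight white stick with a domed top stands in the +y end cup of the rack. Next I move above it and look with the wrist camera.

```bash
python3 -m crank '38 -28 -6 0 0 0 85;38 -28 -6 0 0 0 85;38 -28 -6 0 0 0 85;38 -28 -6 0 0 0 85;38 -28 -6 0 0 0 85;38 -28 -6 0 0 0 85;38 -28 -6 0 0 0 85;38 -28 -6 0 0 0 85;38 -28 -6 0 0 0 85;38 -28 -6 0 0 0 85;38 -28 -6 0 0 0 85;38 -28 -6 0 0 0 85' 40
python3 - <<'E'
from h import *
im=snap('wrist','w1');K,k,T=load('w1');o=env.observe();print(o['clock'],o['ee_pos'].round(1),o['tcp_rot'].round(4),o['qpos'].round(3));print(K.round(1).tolist(),k,T.round(2).tolist())
# top masks
t=cv2.imread('pics/top0.png');h=cv2.cvtColor(t,cv2.COLOR_BGR2HSV)
m=cv2.inRange(h,(35,100,30),(85,255,255));n,_,st,c=cv2.connectedComponentsWithStats(m)
for i in range(1,n):
    if st[i,4]>60: print('green',c[i].round(1),onz('top0',*c[i],90).round(0))
E
```

```text
clock: 1.6
ee_pos: [498.1, -78.3, 303.2]
tcp_rot: [-0.0, 0.99, 0.14, -0.0]
wrist_force: [-0.3, -0.8, -0.1]
grip_width: 85.2
gripper_force: 0.0
1.65 [500.6 -75.  302.9] [-9.000e-04  9.901e-01  1.405e-01  3.000e-04] [-1.500e-01  2.100e-02  2.480e-01  1.798e+00  2.000e-03  2.710e+00]
[[376.1, 0.0, 317.2], [0.0, 376.1, 237.7], [0.0, 0.0, 1.0]] -0.0543431573492506 [[0.28, 0.92, 0.26, 565.81], [-0.96, 0.27, 0.08, -58.68], [0.0, -0.28, 0.96, 445.05], [0.0, 0.0, 0.0, 1.0]]
green [322.2 244.8] [604. -93.  90.]
green [348.8 345.7] [ 410. -167.   90.]
```

View pics/w1.png

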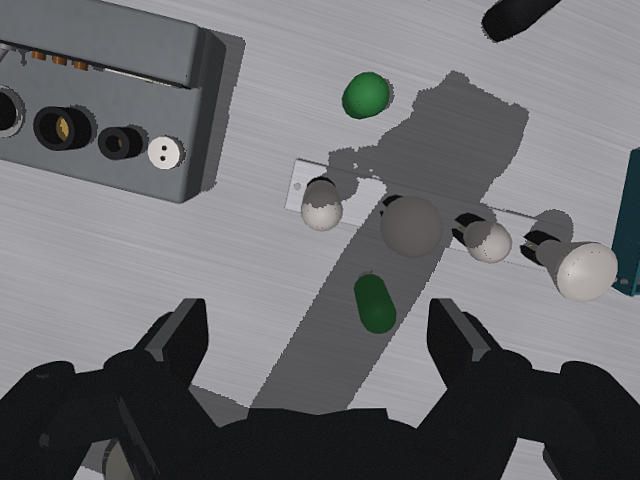

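The wrist view shows the stick lamp at (322,205), in the first cup next to the tester. The green look-alikes are at (366,95) and (375,305). Next I work out the rack and tester directions.

```bash
python3 - <<'E'
from h import *
P=lambda f,u,v,z:onz(f,u,v,z)
def yaw(a,b): d=a-b; return round(float(np.arctan2(-d[0],d[1])),3), round(float(np.linalg.norm(d)),1)
# automatic line fits on top view
t=cv2.imread('pics/top0.png');g=cv2.cvtColor(t,cv2.COLOR_BGR2GRAY)
lsd=cv2.createLineSegmentDetector()
for nm,f,(x0,y0,x1,y1) in (('top','top0',(105,210,475,330)),('w','w1',(0,0,640,300))):
    im=cv2.imread(f'pics/{f}.png',0)
    L=lsd.detect(im[y0:y1,x0:x1])[0][:,0]
    for l in L:
        a=l[:2]+[x0,y0];b=l[2:]+[x0,y0]
        if np.hypot(*(a-b))>45: 
            print(nm,a.round(0),b.round(0),[ (z,)+yaw(P(f,*a,z),P(f,*b,z)) for z in(12,70,98)])
print(yaw(P('top0',150,274,102),P('top0',187,279,98)))
E
```

```text
top [247. 311.] [118. 298.] [(12, -3.116, 289.4), (70, -3.116, 272.0), (98, -3.116, 263.6)]
top [260. 254.] [254. 304.] [(12, -1.544, 110.4), (70, -1.544, 103.8), (98, -1.544, 100.6)]
top [124. 240.] [243. 250.] [(12, 0.03, 274.9), (70, 0.03, 258.3), (98, 0.03, 250.4)]
top [128. 216.] [242. 226.] [(12, 0.026, 266.2), (70, 0.026, 250.2), (98, 0.026, 242.5)]
top [116. 294.] [125. 244.] [(12, 1.596, 114.2), (70, 1.596, 107.4), (98, 1.596, 104.0)]
top [242. 308.] [248. 253.] [(12, 1.592, 121.9), (70, 1.592, 114.6), (98, 1.592, 111.0)]
top [353. 314.] [443. 320.] [(12, 0.044, 195.4), (70, 0.044, 183.6), (98, 0.044, 177.9)]
top [255. 237.] [247. 307.] [(12, -1.546, 156.7), (70, -1.546, 147.3), (98, -1.546, 142.8)]
top [121. 295.] [239. 307.] [(12, 0.024, 268.3), (70, 0.024, 252.2), (98, 0.024, 244.4)]
top [296. 310.] [349. 313.] [(12, 0.045, 116.4), (70, 0.045, 109.4), (98, 0.045, 106.0)]
w [611. 248.] [631. 150.] [(12, 1.857, 121.4), (70, 1.857, 105.1), (98, 1.857, 97.3)]
w [561.  -0.] [525.  29.] [(12, -2.156, 47.4), (70, -2.156, 41.1), (98, -2.156, 38.0)]
w [101.  -0.] [196.  23.] [(12,
[... 232 characters left out ...]
06.  70.] [151.  81.] [(12, 0.029, 50.8), (70, 0.029, 44.0), (98, 0.029, 40.7)]
w [ 0. 38.] [190.  85.] [(12, 0.026, 216.1), (70, 0.026, 187.2), (98, 0.026, 173.2)]
w [226.  46.] [200. 191.] [(12, -1.545, 160.2), (70, -1.545, 138.7), (98, -1.545, 128.4)]
w [295. 161.] [285. 207.] [(12, -1.529, 54.8), (70, -1.529, 47.5), (98, -1.529, 43.9)]
w [187.  83.] [197.  27.] [(12, 1.596, 57.7), (70, 1.596, 50.0), (98, 1.596, 46.2)]
w [181. 201.] [200.  88.] [(12, 1.594, 129.0), (70, 1.594, 111.7), (98, 1.594, 103.3)]
w [193.  26.] [90.  0.] [(12, -3.116, 113.1), (70, -3.116, 98.0), (98, -3.116, 90.7)]
w [ 52. 169.] [177. 200.] [(12, 0.027, 151.2), (70, 0.027, 130.9), (98, 0.027, 121.1)]
(-0.007, 76.2)
```

```bash
R='python3 -m crank'; 
python3 -m crank '0 0 0 0 0 -0.186 85;0 0 0 0 0 -0.186 85;0 0 0 0 0 -0.186 85;0 0 0 0 0 -0.186 85;0 0 0 0 0 -0.186 85;0 0 0 0 0 -0.186 85;0 0 0 0 0 -0.186 85;0 0 0 0 0 -0.186 85;0 0 0 0 0 -0.186 85;0 0 0 0 0 -0.186 85;0 0 0 0 0 -0.186 85;0 0 0 0 0 -0.186 85' >/dev/null
python3 -m crank '0 0 0 0 0 -0.186 85;0 0 0 0 0 -0.186 85;0 0 0 0 0 -0.186 85;0 0 0 0 0 -0.186 85;0 0 0 0 0 -0.186 85;0 0 0 0 0 -0.186 85;0 0 0 0 0 -0.186 85;0 0 0 0 0 -0.186 85;0 0 0 0 0 -0.186 85;0 0 0 0 0 -0.186 85;0 0 0 0 0 -0.186 85;0 0 0 0 0 -0.186 85;'
python3 - <<'E'
from h import *
im=snap('wrist','w2');K,k,T=load('w2');o=env.observe();print(o['clock'],o['ee_pos'].round(1),o['tcp_rot'].round(4),o['qpos'].round(3));print(T.round(2).tolist())
E
```

```text
clock: 4.65
ee_pos: [497.2, -79.8, 302.9]
tcp_rot: [0.0, 0.72, -0.694, -0.0]
wrist_force: [1.2, -0.4, -1.4]
grip_width: 85.1
gripper_force: 0.0
4.7 [497.3 -79.8 302.9] [ 2.000e-04  7.234e-01 -6.904e-01 -3.000e-04] [-0.159  0.016  0.243  1.799  0.    -1.777]
[[-1.0, 0.04, 0.01, 500.27], [-0.04, -0.96, -0.28, -149.65], [-0.0, -0.28, 0.96, 444.78], [0.0, 0.0, 0.0, 1.0]]
```

View pics/w2.png

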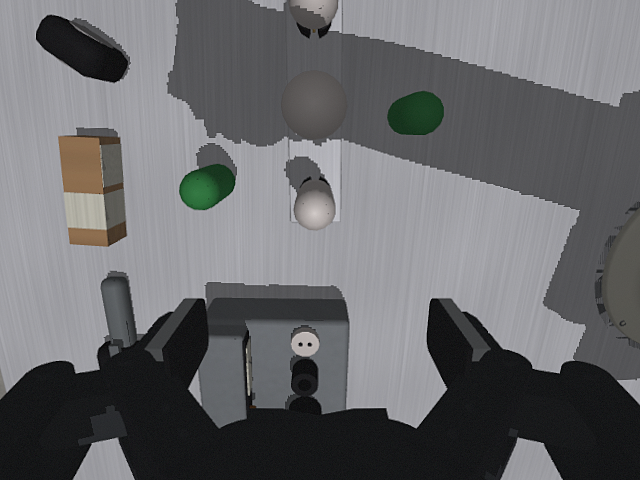

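The lamp is at (315,207), the bar end edge is near row 221 across columns 290–340, and the tester is below. I refine the lamp position from the dome outline and the bar's end.

```bash
python3 - <<'E'
from h import *
im=cv2.imread('pics/w2.png');h=cv2.cvtColor(im,cv2.COLOR_BGR2HSV)
c=im[190:232,290:345].astype(int); 
g=im.astype(int); warm=(g[...,2]-g[...,0]>6).astype(np.uint8)*255
m=np.zeros_like(warm);m[170:245,280:350]=warm[170:245,280:350]
m=cv2.morphologyEx(m,cv2.MORPH_OPEN,np.ones((3,3)))
ct=max(cv2.findContours(m,0,2)[0],key=cv2.contourArea);print('dome',cv2.minEnclosingCircle(ct),cv2.boundingRect(ct),cv2.contourArea(ct))
lsd=cv2.createLineSegmentDetector();L=lsd.detect(cv2.cvtColor(im,cv2.COLOR_BGR2GRAY)[130:240,275:355])[0][:,0]
for l in L:
    a=l[:2]+[275,130];b=l[2:]+[275,130]
    if np.hypot(*(a-b))>12: print(a.round(1),b.round(1),onz('w2',*a,12).round(1),onz('w2',*b,12).round(1))
for z in(105,115,125):print(z,onz('w2',*cv2.minEnclosingCircle(ct)[0],z).round(1))
# top
t=cv2.imread('pics/top0.png').astype(int);m=((t[...,2]-t[...,0]>6)*255).astype(np.uint8);q=np.zeros_like(m);q[275:315,296:328]=m[275:315,296:328]
q=cv2.morphologyEx(q,cv2.MORPH_OPEN,np.ones((3,3)));ct=max(cv2.findContours(q,0,2)[0],key=cv2.contourArea);c,r=cv2.minEnclosingCircle(ct);print('top',c,r,[onz('top0',*c,z).round(1) for z in(105,115)])
E
```

```text
dome ((314.7974548339844, 211.64556884765625), 18.39389419555664) (297, 197, 37, 33) 786.5
[322.3 174.7] [330.  184.9] [ 493.1 -100.5   12. ] [483.7 -89.2  12. ]
[329.7 184. ] [336.5 212.9] [484.1 -90.2  12. ] [474.6 -56.5  12. ]
[292.2 213. ] [296.1 193. ] [526.5 -54.5  12. ] [522.5 -78.3  12. ]
[311.7 140.1] [299.  137.5] [ 506.5 -138.5   12. ] [ 520.8 -140.9   12. ]
[285.2 135.4] [274.9 143.5] [ 536.2 -142.6   12. ] [ 547.6 -133.4   12. ]
[287.6 193.2] [288.6 179.3] [532.4 -77.7  12. ] [531.5 -93.8  12. ]
[290.2 186.9] [291.  220.6] [529.5 -85.2  12. ] [527.8 -45.2  12. ]
[338.8 219.4] [339.5 141.9] [471.4 -48.8  12. ] [ 475.3 -137.8   12. ]
[287.  156.9] [286.5 138.1] [ 533.8 -119.    12. ] [ 534.7 -139.7   12. ]
[289.1 140.6] [289.6 156.9] [ 531.8 -137.1   12. ] [ 530.8 -119.2   12. ]
[288.8 219.4] [288.1 195.6] [530.5 -46.5  12. ] [531.8 -74.8  12. ]
[330.9 205. ] [322.9 191.5] [481.6 -65.7  12. ] [491.6 -81.1  12. ]
[322.9 194.4] [306.7 192.9] [491.4 -77.8  12. ] [510.3 -78.8  12. ]
[341.9 153.1] [341.9 208.1] [ 472.  -125.5   12. ] [468.5 -62.4  12. ]
[323.2 229. ] [309.3 230.2] [489.3 -36.4  12. ] [505.8 -34.2  12. ]
[302.9 193.9] [297.1 211.1] [514.6 -77.5  12. ] [520.8 -56.9  12. ]
105 [500.1 -76.9 105. ]
115 [500.1 -79.1 115. ]
125 [500.1 -81.2 125. ]
top (310.5, 294.22222900390625) 9.892271041870117 [array([499.8, -81.5, 105. ]), array([498.9, -81.7, 115. ])]
```

```bash
python3 -m crank '1.3 -3 30 0 0 0 85;0 0 40 0 0 0 85;0 0 40 0 0 0 85;0 0 40 0 0 0 85;0 0 40 0 0 0 85;0 0 30 0 0 0 85;0 0 12 0 0 0 85;0 0 0 0 0 0 85;0 0 0 0 0 0 85'
python3 -m crank '0 0 0 0 0 0 30;0 0 0 0 0 0 30;0 0 0 0 0 0 30;0 0 0 0 0 0 30;0 0 0 0 0 0 30;0 0 0 0 0 0 30;0 0 0 0 0 0 30;0 0 0 0 0 0 30' 40
```

```text
clock: 5.82
ee_pos: [501.2, -81.1, 72.7]
tcp_rot: [-0.001, 0.718, -0.696, 0.001]
wrist_force: [0.7, 0.1, 0.8]
grip_width: 85.2
gripper_force: 0.0
clock: 6.82
ee_pos: [500.6, -81.0, 71.8]
tcp_rot: [-0.0, 0.718, -0.696, 0.0]
wrist_force: [-1.2, -0.8, 5.3]
grip_width: 37.4
gripper_force: 39.9
```

```bash
python3 -m crank '0 0 -10 0 0 0 30;0 0 -25 0 0 0 30;0 0 -40 0 0 0 30;0 0 -45 0 0 0 30;0 0 -30 0 0 0 30;0 0 0 0 0 0 30;0 0 0 0 0 0 30' 60
python3 -m crank '-30 -1 0 0 0 0 30;-45 -1.5 0 0 0 0 30;-45 -1.5 0 0 0 0 30;-45 -1.5 0 0 0 0 30;-45 -1.5 0 0 0 0 30;-45 -1.5 0 0 0 0 30;-45 -1.5 0 0 0 0 30;-28 -1 0 0 0 0 30;0 0 0 0 0 0 30;0 0 0 0 0 0 30'
python3 - <<'E'
from h import *
s=snap('side','side2');w=snap('wrist','w3');t=snap('top','top2');o=env.observe();print(o['clock'],o['ee_pos'].round(1),o['tcp_rot'].round(4),o['wrist_force'].round(1))
cv2.imwrite('pics/v3.png',np.hstack([cv2.resize(s[220:400,240:400],(400,450),interpolation=2),cv2.resize(w[180:480,200:440],(360,450),interpolation=2)]))
E
```

```text
clock: 7.7
ee_pos: [500.2, -80.9, 220.4]
tcp_rot: [0.0, 0.718, -0.696, -0.0]
wrist_force: [-0.4, 0.5, -0.9]
grip_width: 37.1
gripper_force: 60.1
clock: 8.95
ee_pos: [500.7, 246.6, 220.3]
tcp_rot: [0.001, 0.718, -0.696, -0.0]
wrist_force: [0.8, -0.4, -0.7]
grip_width: 36.6
gripper_force: 60.0
9.1 [501.2 246.3 221.2] [ 1.000e-04  7.177e-01 -6.964e-01 -0.000e+00] [ 1.  -0.1 -0.7]
```

View pics/v3.png

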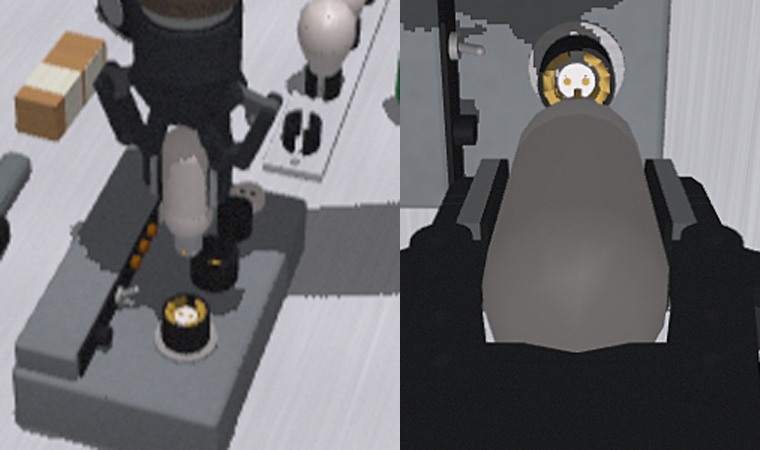

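The lamp is held straight. In the side view the cap tip is at about (315,322) and the bayonet rim is centred near (314,345). In the wrist view the mouth is at about (317,233), partly hidden by the lamp. I move 60 mm in +y so the wrist camera looks straight down on the socket.

```bash
python3 -m crank '-30 0 0 0 0 0 30;-30 0 0 0 0 0 30;0 0 0 0 0 0 30;0 0 0 0 0 0 30'
python3 - <<'E'
from h import *
w=snap('wrist','w4');K,k,T=load('w4');o=env.observe();print(o['clock'],o['ee_pos'].round(1),o['tcp_rot'].round(4),T[:3,3].round(1))
p=proj('w4',[501,247,102]);print(p);u,v=p.astype(int)
im=w[v-60:v+60,u-60:u+60]
cv2.imwrite('pics/v4.png',np.hstack([cv2.resize(im,(560,560),interpolation=2)]))
print(u,v)
E
```

```text
clock: 9.6
ee_pos: [499.3, 306.4, 221.3]
tcp_rot: [0.0, 0.718, -0.696, 0.0]
wrist_force: [0.3, -0.6, -0.7]
grip_width: 36.8
gripper_force: 60.1
9.65 [499.4 306.3 221.4] [-0.000e+00  7.178e-01 -6.962e-01  1.000e-04] [501.8 236.6 363.2]
[318.5222879  146.16178002]
318 146
```

View pics/v4.png

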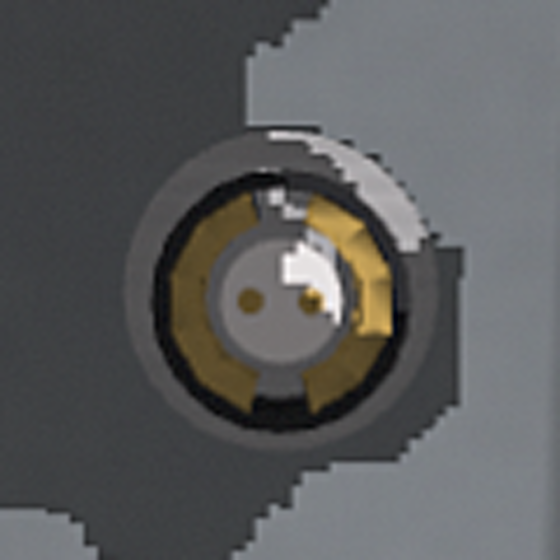

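The view from above shows the black socket rim centred at crop (280,301), which is full-picture (317.6,150.1). Its radius of 27.7 px is close to the 27.4 px expected. The notches are at the top and bottom of the rim, along tool x.

```bash
python3 - <<'E'
from h import *
print('w4',onz('w4',317.6,150.1,102).round(1))
im=cv2.imread('pics/w4.png');g=im.astype(int)
b=((g[...,2]-g[...,0]>35)*255).astype(np.uint8);q=np.zeros_like(b);q[118:185,285:350]=b[118:185,285:350]
pts=cv2.findNonZero(q);c,r=cv2.minEnclosingCircle(cv2.convexHull(pts));print('brass',c,r,onz('w4',*c,102).round(1))
d=((im.max(2)<40)*255).astype(np.uint8);q=np.zeros_like(d);q[118:185,285:350]=d[118:185,285:350]
n,l,st,_=cv2.connectedComponentsWithStats(q);i=1+st[1:,4].argmax();e=cv2.fitEllipse(cv2.convexHull(cv2.findNonZero((l==i).astype(np.uint8))));print('black',e,onz('w4',*e[0],102).round(1))
# lamp held: cap bottom in side2, side silhouettes
print('side tip',onz('side2',314.8,322,166.4).round(1),'side rim',onz('side2',314.4,344.8,102).round(1))
# tester geometry cross-check from top: front corner
for f,p in(('top0',(118,298)),('top0',(247,311))):print(onz(f,*p,70).round(1))
E
```

```text
w4 [501.5 249.6 102. ]
brass (318.17999267578125, 150.3000030517578) 24.128976821899414 [501.1 249.8 102. ]
black ((317.00054931640625, 150.7344512939453), (53.04011535644531, 55.570796966552734), 148.0929412841797) [501.9 250.1 102. ]
side tip [497.6 252.4 166.4] side rim [499.2 249.9 102. ]
[447.2 316.5  70. ]
[454.1  43.7  70. ]
```

```bash
python3 -m crank '28 -0.2 0 0 0 0.015 30;28.5 -0.2 0 0 0 0 30;0 0 25 0 0 0 30;0 0 25 0 0 0 30;0 0 8 0 0 0 30;0 0 0 0 0 0 30;0 0 0 0 0 0 30'
python3 - <<'E'
from h import *
s=snap('side','side3');w=snap('wrist','w5');o=env.observe();print(o['clock'],o['ee_pos'].round(1),o['tcp_rot'].round(4),o['wrist_force'].round(1))
cv2.imwrite('pics/v5.png',cv2.resize(s[285:375,260:370],(770,594)[:2] if 0 else (726,594),interpolation=2))
for z in(108,102):print(proj('side3',[501.5,249.8,z]).round(1),proj('side3',[501.5,252.8,z]).round(1))
E
```

```text
clock: 10.52
ee_pos: [501.4, 250.8, 164.5]
tcp_rot: [-0.001, 0.713, -0.701, 0.0]
wrist_force: [-0.1, 1.0, -0.3]
grip_width: 36.6
gripper_force: 60.1
10.625 [501.3 250.9 164.3] [-7.000e-04  7.129e-01 -7.013e-01  2.000e-04] [-0.5 -0.6 -0.3]
[313.3 342.3] [312.8 343.4]
[313.3 344.5] [312.8 345.5]
```

View pics/v5.png

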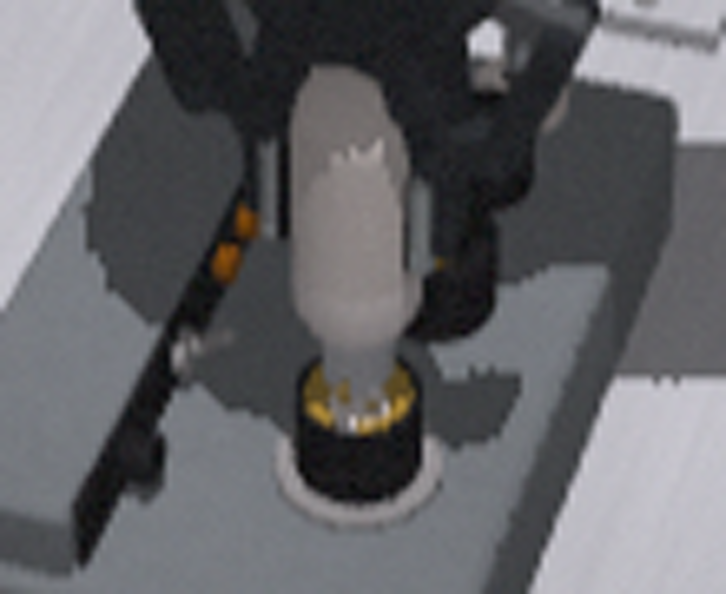

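The side view shows the cap just above the mouth. The cap axis is at crop column 358 and the socket axis at 360, so they line up. I start the insertion.

```bash
python3 -m crank '1 0 0 0 0 0 30;0 0 3 0 0 0 30;0 0 3 0 0 0 30;0 0 2 0 0 0 30;0 0 2 0 0 0 30;0 0 0 0 0 0 30;0 0 0 0 0 0 30;0 0 0 0 0 0 30'
```

```text
clock: 11.62
ee_pos: [501.0, 249.8, 153.4]
tcp_rot: [-0.0, 0.713, -0.701, 0.0]
wrist_force: [0.4, -0.8, -0.5]
grip_width: 36.8
gripper_force: 60.1
```

```bash
python3 -m crank '0 0 2 0 0 0 30;0 0 2 0 0 0 30;0 0 1 0 0 0 30;0 0 0 0 0 0 30;0 0 0 0 0 0 30'; python3 -m crank '0 0 2 0 0 0 30;0 0 2 0 0 0 30;0 0 0 0 0 0 30;0 0 0 0 0 0 30'
```

```text
clock: 12.25
ee_pos: [501.1, 249.8, 148.5]
tcp_rot: [-0.0, 0.713, -0.701, 0.0]
wrist_force: [0.0, -0.2, 4.1]
grip_width: 36.6
gripper_force: 60.3
clock: 12.75
ee_pos: [501.1, 249.8, 144.5]
tcp_rot: [-0.0, 0.713, -0.701, 0.0]
wrist_force: [-0.1, -0.2, 4.9]
grip_width: 37.0
gripper_force: 60.6
```

```bash
python3 -m crank '0 0 2 0 0 0 30;0 0 2 0 0 0 30;0 0 1 0 0 0 30;0 0 0 0 0 0 30;0 0 0 0 0 0 30;0 0 0 0 0 0 30'
```

```text
clock: 13.5
ee_pos: [501.1, 249.8, 139.8]
tcp_rot: [-0.0, 0.713, -0.701, 0.0]
wrist_force: [-1.4, -0.1, 7.2]
grip_width: 36.9
gripper_force: 60.9
```

```bash
python3 -m crank '0 0 1 0 0 0 30;0 0 0 0 0 0 30;0 0 0 0 0 0 30'|grep -E 'ee|wrist';python3 -m crank '0 0 0 0 0 0 30'|grep wrist;python3 -m crank '0 0 0 0 0 0 30'|grep wrist;python3 -m crank '0 0 0 0 0 0 30'|grep wrist
```

```text
ee_pos: [501.1, 249.8, 138.9]
wrist_force: [-1.2, 0.0, 8.6]
wrist_force: [-0.7, -0.6, 8.8]
wrist_force: [-1.2, -0.4, 8.4]
wrist_force: [-1.5, -0.3, 8.3]
```

```bash
python3 -m crank '0 0 0 0 0 0.1 30;0 0 0 0 0 0.1 30;0 0 0 0 0 0.1 30;0 0 0 0 0 0.1 30;0 0 0 0 0 0 30'; python3 -c "
from rig import env;print(env.observe()['ft_torque'])"
```

```text
clock: 14.88
ee_pos: [501.3, 249.8, 139.0]
tcp_rot: [0.001, -0.559, 0.829, -0.0]
wrist_force: [-1.0, -0.8, 9.0]
grip_width: 36.9
gripper_force: 60.9
[-0.12019549  0.05211318  0.11988647]
```

```bash
python3 -m crank '0 0 0 0 0 0.12 30;0 0 0 0 0 0.12 30;0 0 0 0 0 0.12 30;0 0 0 0 0 0.12 30;0 0 0 0 0 0.12 30;0 0 0 0 0 0.12 30;0 0 0 0 0 0.12 30;0 0 0 0 0 0.12 30;0 0 0 0 0 0 30;0 0 0 0 0 0 30'; python3 -c "
from rig import env;o=env.observe();print(o['ft_torque'],o['qpos'])"
```

```text
clock: 16.12
ee_pos: [501.2, 249.4, 139.0]
tcp_rot: [0.001, -0.113, 0.994, -0.0]
wrist_force: [-0.6, -1.8, 8.5]
grip_width: 36.8
gripper_force: 60.9
[-0.67299895  0.18356434  0.18653121] [ 4.62224197e-01  9.42705970e-02  5.63507971e-03  1.48137563e+00
 -8.10614363e-04  2.35026633e-01]
```

```bash
for i in 1; do python3 -m crank '0 0 0 0 0 0.05 30;0 0 0 0 0 0.05 30;0 0 0 0 0 0 30;0 0 0 0 0 0 30'; done; python3 -c "
from rig import env;o=env.observe();print(o['ft_torque'])"; python3 -m crank '0 0 0 0 0 0.05 30;0 0 0 0 0 0 30;0 0 0 0 0 0 30'; python3 -c "
from rig import env;o=env.observe();print(o['ft_torque'])"
```

```text
clock: 16.62
ee_pos: [501.2, 249.4, 139.0]
tcp_rot: [0.0, -0.064, 0.998, -0.0]
wrist_force: [-0.3, -2.7, 9.7]
grip_width: 37.1
gripper_force: 60.9
[-0.63086552  0.24855536  0.2468501 ]
clock: 17.0
ee_pos: [501.1, 249.4, 139.0]
tcp_rot: [0.0, -0.039, 0.999, -0.0]
wrist_force: [-1.1, -3.3, 8.9]
grip_width: 37.0
gripper_force: 60.9
[-0.67261962  0.29350138  0.23304844]
```

```bash
python3 -m crank '0 0 0 0 0 0.04 30;0 0 0 0 0 0 30;0 0 0 0 0 0 30;0 0 0 0 0 0 30'; python3 - <<'E'
from h import *
o=env.observe();print(o['ft_torque'])
s=snap('side','side6');w=snap('wrist','w6')
cv2.imwrite('pics/v6.png',np.hstack([cv2.resize(s[270:380,255:375],(400,367),interpolation=2),cv2.resize(w,(400,300)).copy() if 0 else cv2.resize(w,(400,367))]))
E
```

```text
clock: 17.5
ee_pos: [501.1, 249.4, 138.9]
tcp_rot: [0.0, -0.019, 1.0, -0.0]
wrist_force: [-1.3, -3.5, 9.8]
grip_width: 37.3
gripper_force: 60.9
[-0.70163603  0.31391041  0.19669026]
```

View pics/v6.png

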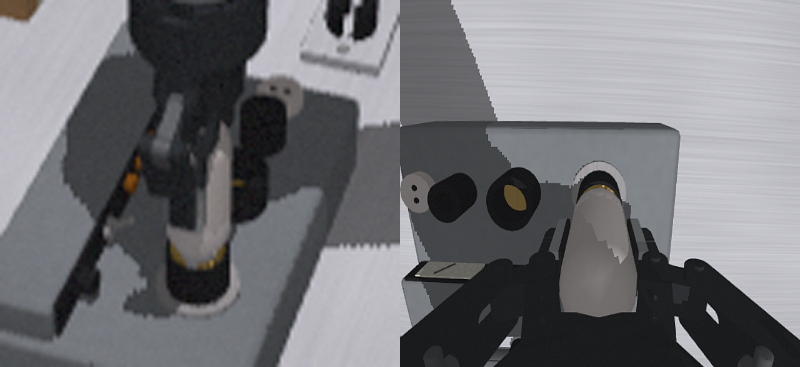

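```bash
python3 -m crank '0 0 0 0 0 0.05 30;0 0 0 0 0 0 30;0 0 0 0 0 0 30;0 0 0 0 0 0 30;0 0 0 0 0 0 30'; python3 -c "
from rig import env;o=env.observe();print(o['ft_torque'])"
```

```text
clock: 18.23
ee_pos: [501.1, 249.4, 139.0]
tcp_rot: [0.0, 0.006, 1.0, -0.0]
wrist_force: [-2.1, -3.3, 9.7]
grip_width: 37.0
gripper_force: 60.8
[-0.76814677  0.29411017  0.33488793]
```

The torque has jumped to 0.33 N m, so the lamp is against the end stop. The plunger force is about 9.7 N and the grip is 61 N. I hand in the job.

```bash
python3 -c "
from rig import env;print(env.finish_job())"
```

```text
the job is handed in; nothing more can be done
None
```

I handed the job in at about 18 s with the stick lamp gripped upright in the bayonet test socket, pushed down about 17 mm and twisted clockwise to the stop; `finish_job` returned no verdict.

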